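# Start the transit screw of an orbital shaker

### The job

The orbital shaker is going away for service and its platform has to be locked: swing both flaps of the small carton wide open, take out the red wing screw and stand it in the threaded boss in the middle of the shaker's platform, with the screw's white dot about a quarter turn clockwise (seen from above) past the boss's white mark. Turn the screw backward (anticlockwise) until you feel it drop off the start of the thread, then forward (clockwise) one full turn, so that it is started and its dot is at the mark again. Finish while still gripping the screw so, with the flaps left open and nothing else on the bench disturbed.

Things in the scene. Friction and masses are not known exactly. Their poses are not given: they have to be found in the camera images.
- carton: Fixed cardboard carton, 160 mm along x, 200 mm along y, walls 100 mm high, 4 mm thick; origin at the middle of its underside. Long flaps on its -x (near) and +x (far) top edges stand half open. In it a grey foam block, its top 61 mm above the table; the hole at its middle holds the red screw upright. Short end flaps already hang down outside the +y and -y walls, sticking out 25 mm.
- flap_near (a joint): Angle of the flap hinged on the carton's -x top edge: 0 shut over the box, 1.57 upright, 2.7 folded right back outside; starts at 0.85 to 1.2. Creased card: it stays where it is left, and about 0.5 N at its edge swings it. Wide open means past about 110 degrees (1.9).
- flap_far (a joint): The same for the flap hinged on the carton's +x top edge.
- flap_near_hinge (a point): Middle of the hinge line of flap_near, on the carton's -x top edge, 100 mm above the table; fixed.
- flap_far_hinge (a point): Middle of the hinge line of flap_far, on the carton's +x top edge, 100 mm above the table; fixed.
- flap_near_edge (a point): Middle of the free edge of flap_near. Each flap is 78 mm from hinge to free edge, 196 mm long, 3.5 mm thick.
- flap_far_edge (a point): Middle of the free edge of flap_far.
- screw: Red plastic wing screw, about 50 g, 84 mm long, upright in the carton's foam, its tip 11 mm above the table; origin at the tip, z up its axis. Nose tapering from 8 to 18 mm diameter over the first 8 mm, core 18 mm, thread 27 mm over the crests, flange 34 mm across at 50 to 54 mm, then a flat wing to grip: 46 mm along x, 14 mm thick along y, 54 to 84 mm above the tip.
- screw_dot (a point): The +x end of the screw's wing, 20 mm from its axis, 69 mm above its tip; a white dot on top marks this end. The coarse right-hand thread (pitch 6 mm) begins straight below it, 26 mm above the tip.
- boss: Threaded boss, a round black collar in the middle of the shaker's platform: 44 mm across, open 29 mm inside, 19.5 mm clear between its thread crests, rim 4 mm above the platform and 100 mm above the table. Origin at the middle of the rim, z up, x towards the white mark on the rim. Fixed to the shaker. Before it has dropped into the thread, a screw let go in the boss leans by up to 8 degrees.
- boss_mark (a point): White mark on the boss's rim, 19 mm from its axis. The inside thread (right-hand, pitch 6 mm) begins here, 3 mm below the rim, and runs down clockwise seen from above.
- boss_thread (a point): On the boss's axis, 3 mm below the rim. Stood in with its dot a quarter turn past the mark, the screw rests with its tip 29 mm below the rim. Turned anticlockwise it rises 1 mm per radian; 5 to 25 degrees beyond the mark it falls off the thread's start, dropping about 5 mm. Clockwise it then sinks 6 mm a turn: tip 38.5 to 39.5 mm below the rim after one turn. 1 mm axial play; stays when let go.
- shaker: Fixed white orbital shaker; origin at the middle of its underside, z up, control panel with two black knobs on its -x side. Platform 270 mm along x, 290 mm along y, top 96 mm above the table, the boss in its middle. A black clamp bar runs along x above each side, 128 mm from the middle, up to 134 mm above the table.
- spare_buffer: Spare black rubber buffer, 22 mm across, 66 mm tall, loose in the carton's foam 83 mm from the screw, its top 73 mm above the table; origin at the middle of its underside. Leave it alone.
- spanner: Flat steel spanner, 150 mm long, lying on the shaker's platform parallel to its y axis, about 100 mm from the boss on the +x side. Leave it alone.
- reagent: Amber reagent bottle with a blue cap, 70 mm across, 150 mm tall, standing behind. Leave it alone.
- flask: Glass conical flask, 78 mm across, 110 mm tall, standing behind. Leave it alone.
- beaker: Glass beaker, 66 mm across, 85 mm tall, standing behind. Leave it alone.
- tip_box: White box of pipette tips with a blue lid, 88 by 123 mm, 72 mm tall, standing behind. Leave it alone.

How it is judged (in metres and radians):
On the way, in this order (a step that is already met when the one before it is completed fails the run):
1. both long flaps of the carton are swung wide open, past 110 degrees (value of joint each of flap_near, flap_far above 1.9 rad), for 0.2 s.
2. the screw stands in the boss, resting on the start of its thread, its dot clockwise past the mark by 25 to 155 degrees (horizontal distance between screw and boss below 0.003 m and angle between screw's own z axis and vertical below 0.2 rad and z of screw in the frame of boss between -0.0313 and -0.026 m and y of screw_dot in the frame of boss below -0.0085 m), for 0.1 s.
3. turned backward: the dot has come back to the mark (within 20 degrees) with the screw still on top of the thread's start (horizontal distance between screw and boss below 0.003 m and angle between screw's own z axis and vertical below 0.2 rad and z of screw in the frame of boss between -0.0313 and -0.0255 m and y of screw_dot in the frame of boss above -0.0075 m and x of screw_dot in the frame of boss above 0.005 m).
4. the screw has dropped off the start of the thread, its tip more than 31.7 mm below the rim with the dot within 65 degrees of the mark (horizontal distance between screw and boss below 0.003 m and angle between screw's own z axis and vertical below 0.2 rad and z of screw in the frame of boss between -0.0355 and -0.0317 m and x of screw_dot in the frame of boss above 0.0085 m), for 0.05 s.
At the end, for the whole second after the job is handed in: The screw stands centred in the boss (within 3 mm, 0.12 rad), one turn in: tip 36.8 to 42 mm below the rim, dot within 45 degrees of the boss's mark; the fingers still grip it with over 2 N through the last second; both flaps are open past 1.9 rad (all of step 1 and horizontal distance between screw and boss below 0.003 m and angle between screw's own z axis and vertical below 0.12 rad and z of screw in the frame of boss between -0.042 and -0.0368 m and x of screw_dot in the frame of boss above 0.014 m and contact force between the fingers and screw above 2 N); the arm keeps its last pose, push and grip.
It fails at once if the spanner on the shaker is moved by more than 25 mm (distance of spanner from where it was at the start of the episode above 0.025 m).
It fails at once if the spare buffer in the carton is moved by more than 25 mm (distance of spare_buffer from where it was at the start of the episode above 0.025 m).
It fails at once if the bottle, flask or beaker is moved by more than 25 mm (distance of any of reagent, flask, beaker from where it was at the start of the episode above 0.025 m).
It fails at once if the tip box is moved by more than 25 mm (distance of tip_box from where it was at the start of the episode above 0.025 m).
It also fails if it takes over 72 s, if anything falls off the work surface, if the arm or the gripper's body presses on something with over 40 N, if the wrist force passes 120 N, or if a joint passes its speed limit or range.

### The arm

A 6-joint arm with a two-finger parallel gripper is mounted at the origin on the work surface. World frame = base frame: x ahead of the robot, y to its left, z up, the work surface at z = 0. Lengths are in m, angles in degrees, forces in N, time in s.
With the tool pointing down it reaches from about 0.375 to 0.9 m from the base axis. Payload 3.1 kg.
Tool frame: the origin (TCP) lies midway between the tips of the shut fingers; the grasp point (between the pads) lies 19 mm behind it; z points along the fingers, y is the line along which they close (so a half turn about z gives the same grasp; the last joint's range is limited). The gripper opens to 87 mm and grips with 3 to 60 N. Pads are 19 mm wide; open, the fingers measure 117 mm over their backs; the gripper's body (75 mm by 190 mm) begins 51 mm behind the grasp point.
Start: joints at [-81.331, 30.224, 82.088, -0, 67.689, -10.227], TCP at [0.202, -0.591, 0.223] pointing down, gripper open.
Joint ranges: [-176.69, 176.69], [-43.24, 126.21], [12.49, 139.97], [-82, 262], [0, 151.66], [-163.58, 163.58]. Speed limits (degrees/s): [159.86, 159.86, 180, 180, 180, 180].

### API

Orientations are given as a 3x3 rotation matrix whose columns are the frame's x, y, z axes.
In Python, from rig import bot gives the robot as it stands.
- The arm moves only by the shell command python3 steer.py 'ROWS'. ROWS is a JSON list of rows, 1 to 20 of them, each an object with the fields dx, dy, dz (the shift in normalised numbers (1 is 100 cm)), ax, ay, az (a rotation vector in shares of 360 degrees (1.0 is 360 degrees)), jaw (the opening from 0.0 (shut) to 1.0 (fully open)); a field left out counts as zero (the opening has to be given); each row is the pose to reach, as a shift and turn from the pose commanded when the command began, along the tool's axes at that moment; what a row does not reach only later rows make up. A row lasts 1/10 s, in which the tool goes at most 0.05 m and 8.59 degrees, less where a joint would pass 70% of its speed; a pose out of reach is approached as far as the arm can. The fingers move at their own pace and stop on an object; the grip force is fixed at half the most. Time passes only in rows, so rows that do not move let the fingers close. It prints the time, the measured TCP pose, the force, the opening and the grip force at its end. Shift and turn numbers lie between -1 and 1, and a call with a number outside is refused. Input that does not fit is refused with a message, and nothing moves.
- bot.read_state(): the state, without advancing time (a new reading comes with each control period).
- bot.capture(name): name is "side" or "top" or "wrist"; returns a dict with "color" (384x512x3 uint8, red, green, blue), "K" (3x3 intrinsics, pixels), "D" ([k1, k2, p1, p2, k3] as OpenCV has them; the pictures are not rectified), "view" (4x4, takes a point from world to camera coordinates); the wrist camera has in their place "mount" (4x4, takes a point from camera to tool coordinates, whose origin is the TCP and whose axes are the flange's). Camera axes: x right, y up, looking along -z (the intrinsics and any distortion apply to the point x, -y, -z); pixel columns grow to the right and rows downward; lengths in m; the calibration is good to about 2 mm. A picture is of the moment at which its call begins: read the wrist's pose just before it. There is no depth.
- bot.hand_in(): hands the job in; it is judged then, once.
The state is a dict: "time_s": time; "joint_positions": joint angles; "qvel": joint speeds; "tau": joint torques, N m; "position": TCP position; "tcp_rot": TCP orientation; "force": force on the tool from outside, world axes, zero at the start; "moment": the same for the moment, N m; "opening": opening from 0.0 (shut) to 1.0 (fully open); "grasp_force": force on a finger pad.
Only numpy, scipy, OpenCV 4.12 (cv2) and the standard library are available. Lean on these libraries where they do the work, as an engineer would, in place of code of your own. Each camera call takes 0.05 s, during which the arm holds its last target. There are 200 camera calls.

## Working session

There is one attempt and no reset: what is moved stays moved. The work goes in short steps, Python scripts to look and compute and a shell command to move; the robot and the scene stay as the last step left them, time stands still between calls to the robot, and variables do not carry over. Pictures are saved under pics/ and viewed, at most 10 in all, crops included, and the job is handed in when it is done.

```bash
ls; mkdir -p pics
cat > h.py <<'E'
import numpy as np, cv2
from rig import bot
def cap(n,f):
    s=bot.read_state(); c=bot.capture(n)
    np.savez('pics/'+f+'.npz',**{k:np.array(v) for k,v in c.items()},pos=s['position'],rot=s['tcp_rot'])
    cv2.imwrite('pics/'+f+'.png',c['color'][:,:,::-1]); return c
def load(f): return np.load('pics/'+f+'.npz')
def cam(d):
    if 'view' in d: return np.array(d['view'])
    T=np.eye(4);T[:3,:3]=d['rot'];T[:3,3]=d['pos'];return np.linalg.inv(T@d['mount'])
def proj(d,P):
    V=cam(d);p=(V[:3,:3]@np.atleast_2d(P).T).T+V[:3,3]
    p=p*[1,-1,-1]
    return cv2.projectPoints(p,np.zeros(3),np.zeros(3),d['K'],d['D'])[0][:,0]
def ray(d,uv):
    u=cv2.undistortPoints(np.array([[uv]],float),d['K'],d['D'])[0,0]
    V=cam(d);R=V[:3,:3];o=-R.T@V[:3,3];return o,R.T@np.array([u[0],-u[1],-1])
def atz(d,uv,z):
    o,r=ray(d,uv);return o+r*(z-o[2])/r[2]
E
python3 - <<'E'
from h import *
a=cap('top','top0');b=cap('side','side0')
s=bot.read_state();print(s['position'],s['tcp_rot'],s['force'],s['time_s'])
im=np.hstack([cv2.imread('pics/top0.png'),cv2.imread('pics/side0.png')])
cv2.imwrite('pics/t2.png',cv2.resize(cv2.imread('pics/top0.png'),(800,600),interpolation=cv2.INTER_CUBIC))
cv2.imwrite('pics/s2.png',cv2.resize(cv2.imread('pics/side0.png'),(800,600),interpolation=cv2.INTER_CUBIC))
E
```

```text
pics
rig.py
steer.py
[ 0.20232921 -0.59067562  0.22168119] [[ 9.46113319e-01  3.23835613e-01 -2.89673690e-04]
 [ 3.23835573e-01 -9.46111534e-01  1.86750536e-03]
 [ 3.30701124e-04 -1.86067834e-03 -9.99998214e-01]] [ 0.48429256 -0.0843275  -0.61418746] 0.1
```

View pics/t2.png

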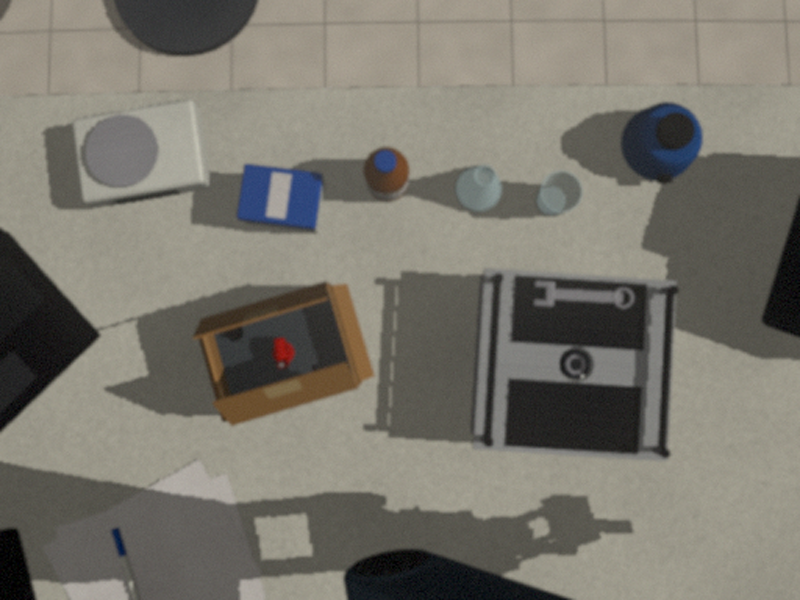

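View pics/s2.png

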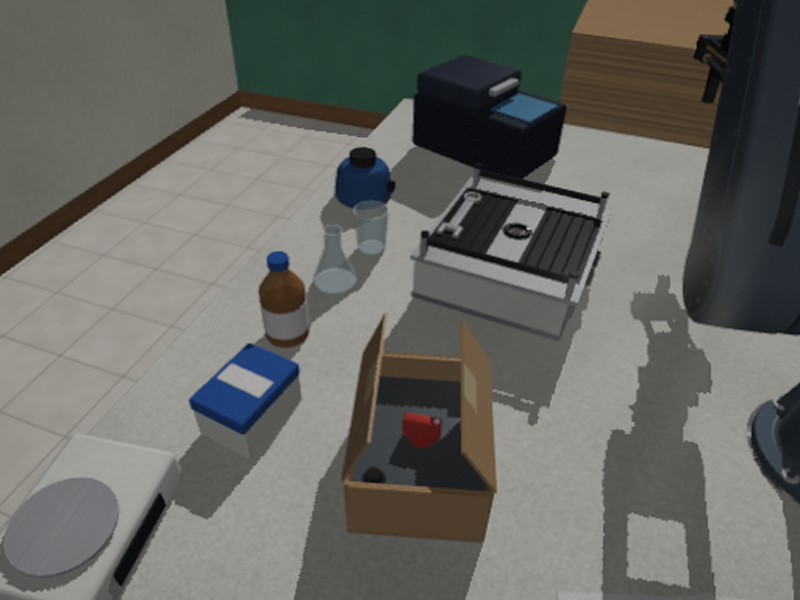

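The top view shows the carton near (283,350) with the red screw in it. The boss is at (575,363) with its white mark towards the lower right (~(584,377)), and the spanner is at (585,295). Next I'll enlarge both areas.

Run:
```python
from h import *
a=cv2.imread('pics/top0.png')
A=cv2.resize(a[170:280,115:247],(600,500),interpolation=cv2.INTER_CUBIC) 
print(600/132,500/110)
B=cv2.resize(a[210:255,345:390],(200,200),interpolation=cv2.INTER_CUBIC)
s=cv2.imread('pics/side0.png')
C=cv2.resize(s[130:165,315:350],(200,200),interpolation=cv2.INTER_CUBIC)
D=np.zeros((500,800,3),np.uint8);D[:,:600]=A;D[:200,600:]=B;D[200:400,600:]=C
cv2.imwrite('pics/z.png',D)
d=load('top0')
for n,p,z in [('boss',(575,363),.1),('screw',(283,349),.095),('c1',(485,270),.096),('c2',(677,280),.096),('c3',(668,457),.096),('c4',(474,448),.096)]:
    print(n,atz(d,np.array(p)/1.5625,z).round(4))
```

```text
4.545454545454546 4.545454545454546
boss [ 0.4969 -0.236   0.1   ]
screw [0.5229 0.1987 0.095 ]
c1 [ 0.6374 -0.1049  0.096 ]
c2 [ 0.6188 -0.3948  0.096 ]
c3 [ 0.3546 -0.3737  0.096 ]
c4 [ 0.3731 -0.084   0.096 ]
```

View pics/z.png

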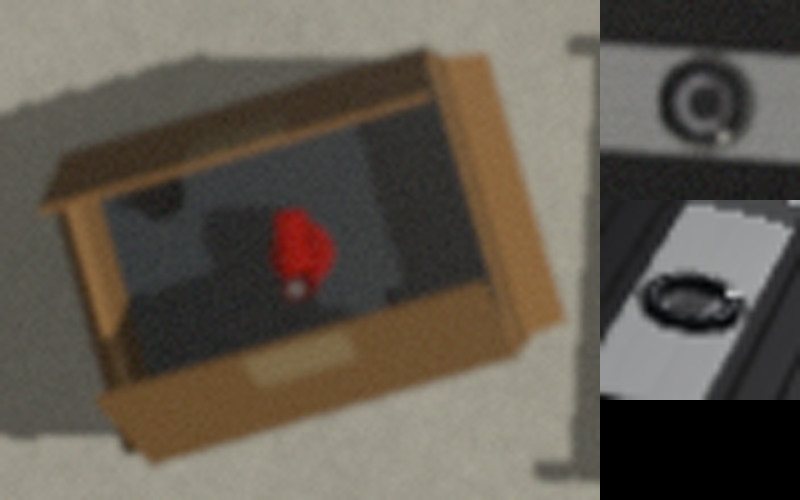

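Run:
```python
from h import *
from scipy.optimize import least_squares
d=load('top0'); k=600/132
q=lambda p:(np.array(p,float)/k+[115,170])
obs=np.array([q(p) for p in [(155,462),(520,355),(60,160),(430,52),(100,400),(490,282),(40,210),(435,97)]])
def pts(v):
    x,y,t,an,af=v; c,s=np.cos(t),np.sin(t)
    L=[]
    for sy in(.098,-.098):L.append((-.08,sy,.1))
    for sy in(.098,-.098):L.append((.08,sy,.1))
    for sy in(.098,-.098):L.append((-.08+.078*np.cos(an),sy,.1+.078*np.sin(an)))
    for sy in(.098,-.098):L.append((.08-.078*np.cos(af),sy,.1+.078*np.sin(af)))
    L=np.array(L);return np.c_[x+c*L[:,0]-s*L[:,1],y+s*L[:,0]+c*L[:,1],L[:,2]]
r=least_squares(lambda v:(proj(d,pts(v))-obs).ravel(),[.52,.2,.2,1,1],loss='soft_l1')
print(r.x,np.degrees(r.x[2]),(proj(d,pts(r.x))-obs).round(1).tolist())
print('dot',atz(d,q((295,288)),.095),'end',atz(d,q((293,213)),.095))
b=atz(d,(345+106/4.444,210+101/4.444),.1);m=atz(d,(345+122/4.444,210+137/4.444),.1)
print(b,m,np.degrees(np.arctan2(*(m-b)[1::-1])),np.linalg.norm(m-b))
C=pts(r.x);print(C.round(3))
o=np.linalg.inv(cam(d))[:3,3];print('cam',o)
```

```text
[0.51588079 0.20204693 0.27813174 1.03778474 1.22415688] 15.935774698195385 [[-0.5, -0.0], [0.1, -0.5], [1.6, 0.3], [0.5, 0.0], [-0.4, -0.1], [-0.3, 0.3], [0.3, 0.4], [-0.6, -0.4]]
dot [0.49967511 0.20168085 0.095     ] end [0.53812806 0.20252481 0.095     ]
[ 0.4958807  -0.23794564  0.1       ] [ 0.47700731 -0.24593107  0.1       ] -157.06653425907965 0.020493219772709095
[[0.412 0.274 0.1  ]
 [0.466 0.086 0.1  ]
 [0.566 0.318 0.1  ]
 [0.62  0.13  0.1  ]
 [0.45  0.285 0.167]
 [0.504 0.097 0.167]
 [0.54  0.311 0.173]
 [0.594 0.123 0.173]]
cam [0.54634231 0.01732299 1.21858776]
```

```bash
cat > go.py <<'E'
import sys
from h import *
s=bot.read_state();R=np.array(s['tcp_rot']);p=np.array(s['position'])
yaw=np.degrees(np.arctan2(R[1,0],R[0,0]))
print('t',s['time_s'],'p',p.round(4),'yaw',yaw.round(2),'F',np.round(s['force'],1),'j',np.round(s['joint_positions'],0),'op',s['opening'],'g',s['grasp_force'],'tilt',np.round(R[:,2],4))
for a in sys.argv[1:]:
    v=[float(q) for q in a.split(',')]
    if len(v)==5: # carton local: lx,ly,z,yaw,c
        c,sn=np.cos(.278),np.sin(.278);v=[.516+c*v[0]-sn*v[1],.202+sn*v[0]+c*v[1],v[2],v[3]]
    print(a,(R.T@(np.array(v[:3])-p)).round(4),'rz',round(yaw-v[3],2))
E
python3 go.py .007,0,.24,0,1
```

```text
t 0.1 p [ 0.2023 -0.5907  0.2217] yaw 18.9 F [ 0.5 -0.1 -0.6] j [-81.  30.  82.  -0.  68. -10.] op 0.9971494140946575 g 0.0 tilt [-3.0e-04  1.9e-03 -1.0e+00]
.007,0,.24,0,1 [ 0.5605 -0.6481 -0.0169] rz 18.9
```

Units first: turns go in shares of 360 degrees. So 18.9 degrees / 360 = 0.0525.

```bash
R="steer"; python3 steer.py '[{"dx": 0.56,"dy": -0.648,"dz": -0.02,"az": 0.0525,"jaw": 0},{"dx": 0.56,"dy": -0.648,"dz": -0.02,"az": 0.0525,"jaw": 0},{"dx": 0.56,"dy": -0.648,"dz": -0.02,"az": 0.0525,"jaw": 0},{"dx": 0.56,"dy": -0.648,"dz": -0.02,"az": 0.0525,"jaw": 0},{"dx": 0.56,"dy": -0.648,"dz": -0.02,"az": 0.0525,"jaw": 0},{"dx": 0.56,"dy": -0.648,"dz": -0.02,"az": 0.0525,"jaw": 0},{"dx": 0.56,"dy": -0.648,"dz": -0.02,"az": 0.0525,"jaw": 0},{"dx": 0.56,"dy": -0.648,"dz": -0.02,"az": 0.0525,"jaw": 0},{"dx": 0.56,"dy": -0.648,"dz": -0.02,"az": 0.0525,"jaw": 0},{"dx": 0.56,"dy": -0.648,"dz": -0.02,"az": 0.0525,"jaw": 0},{"dx": 0.56,"dy": -0.648,"dz": -0.02,"az": 0.0525,"jaw": 0},{"dx": 0.56,"dy": -0.648,"dz": -0.02,"az": 0.0525,"jaw": 0},{"dx": 0.56,"dy": -0.648,"dz": -0.02,"az": 0.0525,"jaw": 0},{"dx": 0.56,"dy": -0.648,"dz": -0.02,"az": 0.0525,"jaw": 0},{"dx": 0.56,"dy": -0.648,"dz": -0.02,"az": 0.0525,"jaw": 0},{"dx": 0.56,"dy": -0.648,"dz": -0.02,"az": 0.0525,"jaw": 0},{"dx": 0.56,"dy": -0.648,"dz": -0.02,"az": 0.0525,"jaw": 0},{"dx": 0.56,"dy": -0.648,"dz": -0.02,"az": 0.0525,"jaw": 0},{"dx": 0.56,"dy": -0.648,"dz": -0.02,"az": 0.0525,"jaw": 0},{"dx": 0.56,"dy": -0.648,"dz": -0.02,"az": 0.0525,"jaw": 0}]'; python3 go.py 0.005,0,.135,0,1 -.14,0,.135,0,1 -.14,0,.2,0,1
```

```text
time_s: 2.1
position: [0.5214, 0.2023, 0.2419]
tcp_rot: [[1.0, -0.0, -0.002], [-0.0, -1.0, -0.001], [-0.002, 0.001, -1.0]]
force: [-1.3, -0.6, -0.0]
opening: 0.005
grasp_force: 0.0
t 2.1 p [0.5214 0.2023 0.2419] yaw -0.01 F [-1.3 -0.6 -0. ] j [ 10.  24.  90.  -0.  66. 100.] op 0.005071612625873298 g 0.0 tilt [-0.0022 -0.001  -1.    ]
0.005,0,.135,0,1 [-0.0003 -0.0012  0.1069] rz -0.01
-.14,0,.135,0,1 [-0.1397  0.0386  0.1073] rz -0.01
-.14,0,.2,0,1 [-0.1399  0.0387  0.0423] rz -0.01
```

```bash
python3 steer.py '[{"dz": 0.05,"jaw": 0},{"dz": 0.1,"jaw": 0},{"dz": 0.107,"jaw": 0},{"dx": -0.04,"dy": 0.011,"dz": 0.107,"jaw": 0},{"dx": -0.07,"dy": 0.02,"dz": 0.107,"jaw": 0},{"dx": -0.095,"dy": 0.027,"dz": 0.107,"jaw": 0},{"dx": -0.116,"dy": 0.033,"dz": 0.107,"jaw": 0},{"dx": -0.116,"dy": 0.033,"dz": 0.107,"jaw": 0},{"dx": -0.075,"dy": 0.022,"dz": 0.1,"jaw": 0},{"dx": -0.03,"dy": 0.009,"dz": 0.1,"jaw": 0},{"dx": 0.01,"dy": -0.003,"dz": 0.107,"jaw": 0},{"dx": 0.04,"dy": -0.011,"dz": 0.107,"jaw": 0},{"dx": 0.065,"dy": -0.018,"dz": 0.107,"jaw": 0},{"dx": 0.09,"dy": -0.025,"dz": 0.107,"jaw": 0},{"dx": 0.107,"dy": -0.03,"dz": 0.107,"jaw": 0},{"dx": 0.107,"dy": -0.03,"dz": 0.107,"jaw": 0},{"dx": 0.06,"dy": -0.015,"dz": 0.09,"jaw": 0.6},{"dx": 0.02,"dy": -0.005,"dz": 0.05,"jaw": 0.8},{"jaw": 1},{"dx": -0.04,"dz": -0.03,"jaw": 1}]'
python3 - <<'E'
from h import *
cap('wrist','w1');cap('top','t1');cap('side','s1')
s=bot.read_state();print(s['position'],s['force'])
b=cv2.imread('pics/s1.png')[170:370,200:340]
D=np.zeros((600,800,3),np.uint8)
D[:384,:512]=cv2.imread('pics/w1.png')
D[384:,:400]=cv2.resize(cv2.imread('pics/t1.png')[170:280,95:280],(400,216))
D[:412,512:]=cv2.resize(b,(288,412))
cv2.imwrite('pics/c1.png',D)
E
```

```text
time_s: 4.1
position: [0.4917, 0.2024, 0.2677]
tcp_rot: [[1.0, -0.002, 0.004], [-0.002, -1.0, 0.0], [0.004, -0.0, -1.0]]
force: [0.3, -0.1, 1.4]
opening: 0.291
grasp_force: 0.0
[0.49015202 0.20330937 0.26822036] [ 0.39092586 -0.30219166 -0.54363956]
```

View pics/c1.png

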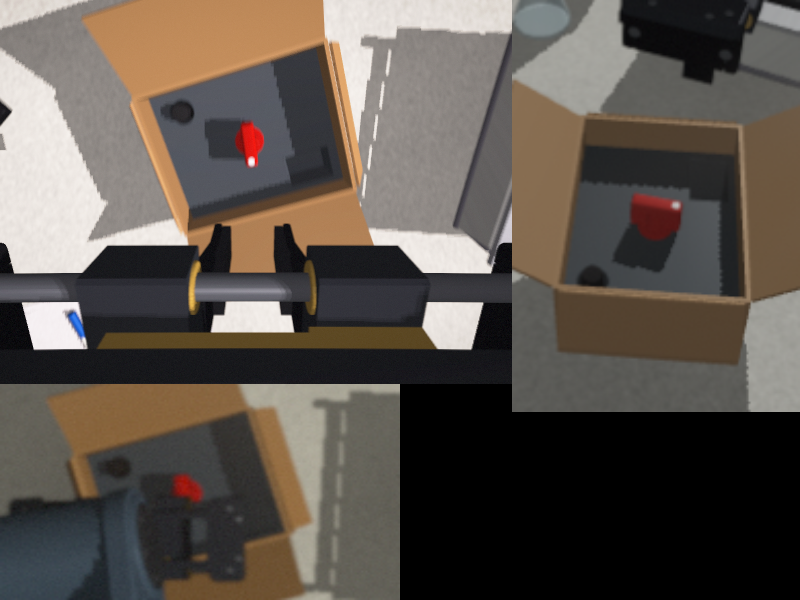

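Both flaps are wide open. In the wrist view the wing runs from its dot end (251,165) to its other end (246,122).

```bash
python3 - <<'E'
from h import *
d=load('w1')
a=atz(d,(251,163),.095);b=atz(d,(246,123),.095);print(a,b,(a+b)/2,np.degrees(np.arctan2(*(a-b)[1::-1])),np.linalg.norm(a-b))
d2=load('top0')
E
cat > /dev/null; python3 go.py .516,.202,.15,-7 .516,.202,.071,-7
python3 - <<'E'
import cv2
a=cv2.imread('pics/w1.png')[100:190,200:300]
cv2.imwrite('pics/w1z.png',cv2.resize(a,(600,540),interpolation=cv2.INTER_CUBIC))
E
```

```text
[0.49691696 0.20362655 0.095     ] [0.53976434 0.20872317 0.095     ] [0.51834065 0.20617486 0.095     ] -173.21663734972236 0.04314942351594329
t 4.25 p [0.4902 0.2033 0.2682] yaw 0.01 F [ 0.4 -0.3 -0.5] j [ 10.  20.  93.  -0.  67. 100.] op 0.4224129679864821 g 0.0 tilt [ 0.0056  0.001  -1.    ]
.516,.202,.15,-7 [0.0252 0.0014 0.1184] rz 7.01
.516,.202,.071,-7 [0.0247 0.0015 0.1974] rz 7.01
```

View pics/w1z.png

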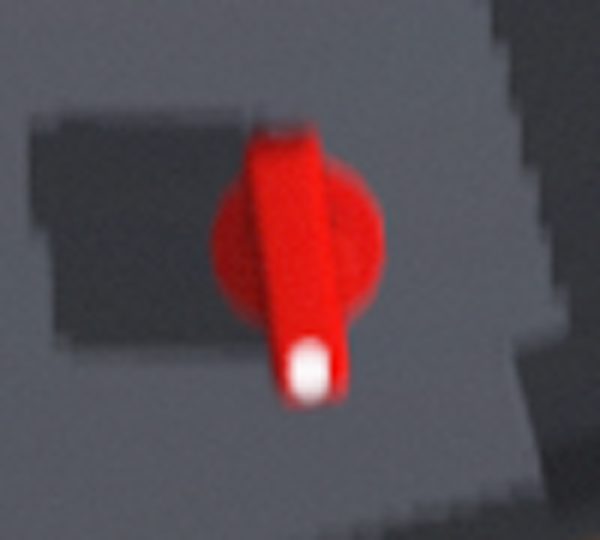

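Run:
```python
from h import *
for i in range(3):
  cap('wrist','w2'); d=load('w2'); im=d['color'].astype(int)
  m=((im[...,0]>90)&(im[...,1]<70)&(im[...,2]<70)).astype(np.uint8)
  top=((im[...,0]>200)&(im[...,1]<60)).astype(np.uint8)
  wh=((im.min(2)>180)).astype(np.uint8); wh[:110]=0;wh[180:]=0;wh[:,:225]=0;wh[:,275:]=0
  ys,xs=np.nonzero(m);ys2,xs2=np.nonzero(wh)
  print(d['pos'].round(4),'red bbox',xs.min(),xs.max(),ys.min(),ys.max(),'white',xs2.mean(),ys2.mean(),len(xs2))
  # flange rows extents
  print([(y,np.nonzero(m[y])[0][[0,-1]].tolist()) for y in range(ys.min(),ys.max(),5)])
  print('dot',atz(d,(xs2.mean(),ys2.mean()),.095).round(4))
def ring(c,z,r): 
  t=np.linspace(0,6.28,72); return np.c_[c[0]+r*np.cos(t),c[1]+r*np.sin(t),0*t+z]
for c in [(.516,.202),(.517,.204),(.518,.203)]:
  p=proj(d,ring(c,.065,.017));print(c,'flange',p.min(0),p.max(0), 'axis top',proj(d,[c+(.095,)]))
```

```text
[0.4902 0.2033 0.2682] red bbox 128 437 44 347 white 252.0 157.82857142857142 35Traceback (most recent call last):
  File "<stdin>", line 10, in <module>
IndexError: index 0 is out of bounds for axis 0 with size 0
```

```bash
python3 - <<'E'
from h import *
cap('wrist','w2'); d=load('w2'); im=d['color'].astype(int)
m=((im[...,0]>90)&(im[...,1]<70)&(im[...,2]<70)).astype(np.uint8)
wh=((im.min(2)>180)).astype(np.uint8)
for a in(m,wh): a[:105]=0;a[180:]=0;a[:,:225]=0;a[:,275:]=0
ys,xs=np.nonzero(m);ys2,xs2=np.nonzero(wh)
print(d['pos'].round(4),'red bbox',xs.min(),xs.max(),ys.min(),ys.max(),'white',xs2.mean(),ys2.mean(),len(xs2))
print([(y,np.nonzero(m[y])[0][[0,-1]].tolist()) for y in range(ys.min(),ys.max()+1,3)])
print('dot',atz(d,(xs2.mean(),ys2.mean()),.095).round(4))
t=np.linspace(0,6.28,72)
for c in [(.516,.202),(.517,.204),(.518,.203)]:
  p=proj(d,np.c_[c[0]+.017*np.cos(t),c[1]+.017*np.sin(t),0*t+.065]);print(c,'flange',p.min(0),p.max(0), 'axis top',proj(d,[c+(.095,)]))
E
python3 go.py
```

```text
[0.4908 0.2032 0.2666] red bbox 236 264 118 162 white 251.6764705882353 158.44117647058823 34
[(118, [248, 252]), (121, [242, 253]), (124, [241, 255]), (127, [241, 259]), (130, [238, 262]), (133, [237, 263]), (136, [236, 264]), (139, [236, 264]), (142, [236, 263]), (145, [238, 262]), (148, [240, 259]), (151, [245, 257]), (154, [245, 258]), (157, [246, 258]), (160, [246, 258])]
dot [0.5012 0.2037 0.095 ]
(0.516, 0.202) flange [238.48119912 125.3320213 ] [267.8922321 154.7152301] axis top [[253.26996222 144.78087246]]
(0.517, 0.204) flange [236.73748858 124.44146078] [266.17328532 153.87459723] axis top [[251.39084607 143.84645292]]
(0.518, 0.203) flange [237.59116606 123.5490801 ] [267.05178758 153.03234794] axis top [[252.33091198 142.91006876]]
t 4.35 p [0.491  0.2031 0.2653] yaw -0.02 F [-0.7 -0.2  0.1] j [ 10.  20.  93.  -0.  67. 100.] op 0.5119539085870742 g 0.0 tilt [ 1.4e-03  1.0e-04 -1.0e+00]
```

```bash
python3 go.py .5175,.2045,.15,6 .5175,.2045,.071,6
```

```text
t 4.35 p [0.491  0.2031 0.2653] yaw -0.02 F [-0.7 -0.2  0.1] j [ 10.  20.  93.  -0.  67. 100.] op 0.5119539085870742 g 0.0 tilt [ 1.4e-03  1.0e-04 -1.0e+00]
.5175,.2045,.15,6 [ 0.0263 -0.0014  0.1153] rz -6.02
.5175,.2045,.071,6 [ 0.0262 -0.0014  0.1943] rz -6.02
```

Scaled: -6 degrees / 360 = -0.0167.

```bash
python3 steer.py '[{"dx": 0.026,"dy": -0.0014,"dz": 0.05,"az": -0.0167,"jaw": 1},{"dx": 0.026,"dy": -0.0014,"dz": 0.1,"az": -0.0167,"jaw": 1},{"dx": 0.026,"dy": -0.0014,"dz": 0.115,"az": -0.0167,"jaw": 1},{"dx": 0.026,"dy": -0.0014,"dz": 0.115,"az": -0.0167,"jaw": 1},{"dx": 0.026,"dy": -0.0014,"dz": 0.115,"az": -0.0167,"jaw": 1},{"dx": 0.026,"dy": -0.0014,"dz": 0.115,"az": -0.0167,"jaw": 1}]';  python3 go.py .5175,.2045,.071,6
```

```text
time_s: 4.95
position: [0.5183, 0.2049, 0.1507]
tcp_rot: [[0.995, 0.104, 0.002], [0.104, -0.995, 0.0], [0.002, -0.0, -1.0]]
force: [0.5, 0.4, 0.5]
opening: 0.983
grasp_force: 0.0
t 4.95 p [0.5183 0.2049 0.1507] yaw 5.99 F [0.5 0.4 0.5] j [10. 30. 96. -0. 53. 94.] op 0.9832591224248224 g 0.0 tilt [ 2.4e-03  4.0e-04 -1.0e+00]
.5175,.2045,.071,6 [-0.001   0.0004  0.0797] rz -0.01
```

```bash
python3 steer.py '[{"dz": 0.04,"jaw": 0.8},{"dz": 0.079,"jaw": 0.8},{"dz": 0.079,"jaw": 0.8},{"dz": 0.079,"jaw": 0},{"dz": 0.079,"jaw": 0},{"dz": 0.079,"jaw": 0},{"dz": 0.079,"jaw": 0},{"dz": 0.079,"jaw": 0},{"dz": 0.079,"jaw": 0},{"dz": 0.079,"jaw": 0},{"dz": 0.079,"jaw": 0}]';  python3 go.py .5175,.2045,.071,6
python3 - <<'E'
from h import *
cap('wrist','w3');cap('side','s3')
E
```

```text
time_s: 6.05
position: [0.5169, 0.2048, 0.0708]
tcp_rot: [[0.995, 0.104, -0.0], [0.104, -0.995, 0.0], [-0.0, -0.0, -1.0]]
force: [0.3, -1.0, 1.0]
opening: 0.159
grasp_force: 28.8
t 6.05 p [0.5169 0.2048 0.0708] yaw 5.99 F [ 0.3 -1.   1. ] j [10. 38. 99.  0. 43. 94.] op 0.15917914521162124 g 28.763730134814978 tilt [-0.  0. -1.]
.5175,.2045,.071,6 [ 0.0006  0.0004 -0.0002] rz -0.01
```

```bash
python3 steer.py '[{"dz": -0.02,"jaw": 0},{"dz": -0.06,"jaw": 0},{"dz": -0.11,"jaw": 0},{"dz": -0.16,"jaw": 0},{"dz": -0.17,"jaw": 0}]';  python3 go.py .435,-.235,.24,0
```

```text
time_s: 6.65
position: [0.5205, 0.2056, 0.2469]
tcp_rot: [[0.994, 0.105, 0.012], [0.105, -0.995, 0.002], [0.012, -0.001, -1.0]]
force: [0.1, 0.0, -0.1]
opening: 0.158
grasp_force: 30.0
t 6.65 p [0.5205 0.2056 0.2469] yaw 6.01 F [ 0.1  0.  -0.1] j [10. 23. 90.  0. 66. 94.] op 0.15841370491689705 g 29.999756896868348 tilt [ 0.0122  0.0023 -0.9999]
.435,-.235,.24,0 [-0.1312  0.4292  0.0048] rz 6.01
```

Scaled: 6 degrees / 360 = 0.0167.

```bash
python3 steer.py '[{"dx": -0.015,"dy": 0.048,"az": 0.0167,"jaw": 0},{"dx": -0.03,"dy": 0.096,"az": 0.0167,"jaw": 0},{"dx": -0.128,"dy": 0.429,"az": 0.0167,"jaw": 0},{"dx": -0.128,"dy": 0.429,"az": 0.0167,"jaw": 0},{"dx": -0.128,"dy": 0.429,"az": 0.0167,"jaw": 0},{"dx": -0.128,"dy": 0.429,"az": 0.0167,"jaw": 0},{"dx": -0.128,"dy": 0.429,"az": 0.0167,"jaw": 0},{"dx": -0.128,"dy": 0.429,"az": 0.0167,"jaw": 0},{"dx": -0.128,"dy": 0.429,"az": 0.0167,"jaw": 0},{"dx": -0.128,"dy": 0.429,"az": 0.0167,"jaw": 0},{"dx": -0.128,"dy": 0.429,"az": 0.0167,"jaw": 0},{"dx": -0.128,"dy": 0.429,"az": 0.0167,"jaw": 0},{"dx": -0.128,"dy": 0.429,"az": 0.0167,"jaw": 0},{"dx": -0.128,"dy": 0.429,"az": 0.0167,"jaw": 0}]';  python3 go.py
python3 - <<'E'
from h import *
cap('wrist','w4');cap('side','s4');cap('top','t4')
D=np.zeros((384,800,3),np.uint8);D[:,:512]=cv2.imread('pics/w4.png')
s=cv2.imread('pics/s4.png');D[:,512:]=cv2.resize(s[30:190,260:380],(288,384))
cv2.imwrite('pics/c4.png',D)
E
python3 go.py
```

```text
time_s: 8.05
position: [0.4346, -0.2337, 0.2407]
tcp_rot: [[1.0, 0.002, -0.0], [0.002, -1.0, 0.0], [-0.0, -0.0, -1.0]]
force: [0.6, -0.2, 0.0]
opening: 0.16
grasp_force: 30.0
t 8.05 p [ 0.4346 -0.2337  0.2407] yaw 0.13 F [ 0.6 -0.2  0. ] j [-41.  19.  99.   0.  62.  49.] op 0.15984927030209622 g 29.999898453243077 tilt [-3.e-04  4.e-04 -1.e+00]
t 8.2 p [ 0.4347 -0.2344  0.2409] yaw 0.09 F [-0.  -0.4 -1. ] j [-41.  19.  99.   0.  62.  49.] op 0.15793806346907097 g 29.99993149191141 tilt [ 1.e-04 -0.e+00 -1.e+00]
```

View pics/c4.png

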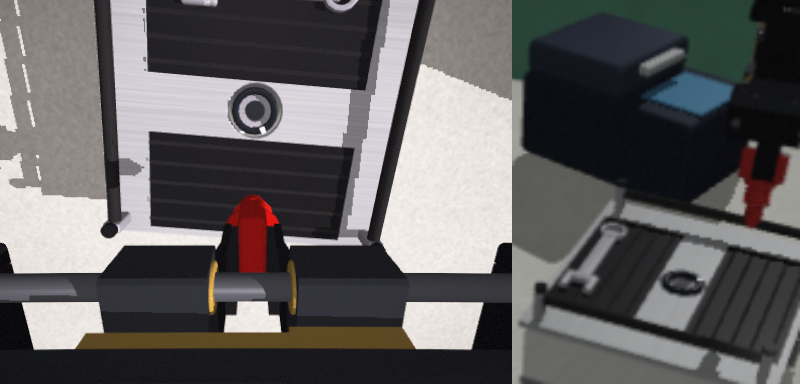

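The wrist view shows the boss at (255,110) with its mark at about (264,129), and the gripped wing and flange reaching up to (252,196).

Run:
```python
from h import *
a=cv2.imread('pics/w4.png');A=cv2.resize(a[75:145,220:290],(490,490),interpolation=cv2.INTER_CUBIC)
B=cv2.resize(a[185:275,222:284],(310,450),interpolation=cv2.INTER_CUBIC)
D=np.zeros((490,800,3),np.uint8);D[:,:490]=A;D[:450,490:]=B;cv2.imwrite('pics/c4z.png',D)
d=load('w4')
print(atz(d,(255,110),.1),atz(d,(264,129),.1))
t=np.linspace(0,6.28,90)
def T(x,y,z): return (d['pos']+d['rot']@np.array([x,y,z]))
for o in(0,.002):
  # tip is TCP z + .060 ; flange 54mm above tip at tool z=.006, wing top at tool z -.024
  fl=np.array([T(o+.017*np.cos(q),.017*np.sin(q),.006) for q in t]);p=proj(d,fl)
  print('flange top y',p.min(0),p.max(0),'wing end top',proj(d,[T(o+.023,-.007,-.024),T(o+.023,.007,-.024),T(o-.023,0,-.024),T(o+.023,0,.006)]).round(1).tolist())
```

```text
[ 0.49739905 -0.23621249  0.1       ] [ 0.47984766 -0.2448622   0.1       ]
flange top y [223.20142425 209.57161105] [281.01719542 261.8985758 ] wing end top [[237.4, 221.4], [266.8, 221.4], [252.1, 302.9], [252.1, 199.7]]
flange top y [223.10741312 206.30793262] [281.11145152 258.97380596] wing end top [[237.3, 217.5], [266.9, 217.5], [252.1, 299.6], [252.1, 196.4]]
```

View pics/c4z.png

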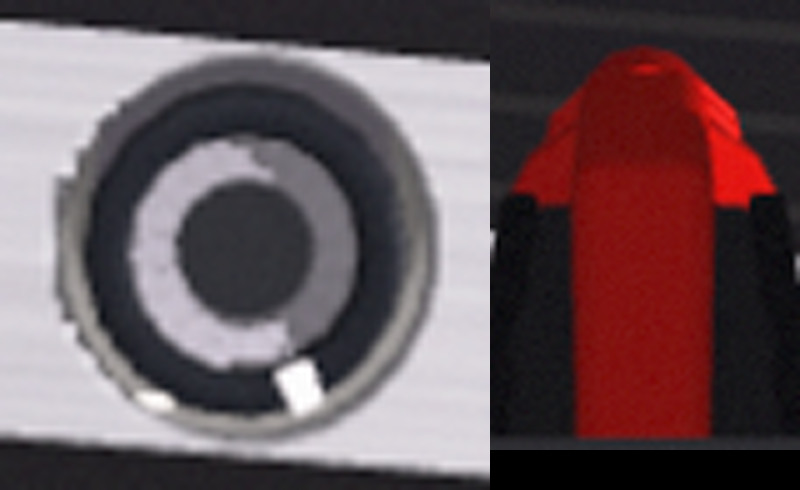

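```bash
python3 - <<'E'
from h import *
d=load('w4')
b=atz(d,(255.2,110.8),.1);m=atz(d,(262.9,130.3),.1);print(b,m,np.degrees(np.arctan2(*(m-b)[1::-1])),np.linalg.norm(m-b))
d=load('t4');print(d['pos'])
E
python3 go.py .4965,-.2360,.185,-68
```

```text
[ 0.49667283 -0.23640312  0.1       ] [ 0.47861904 -0.2438321   0.1       ] -157.63326888206933 0.019522520727212455
[ 0.43472589 -0.23413515  0.24084417]
t 8.2 p [ 0.4347 -0.2344  0.2409] yaw 0.09 F [-0.  -0.4 -1. ] j [-41.  19.  99.   0.  62.  49.] op 0.15793806346907097 g 29.99993149191141 tilt [ 1.e-04 -0.e+00 -1.e+00]
.4965,-.2360,.185,-68 [0.0618 0.0017 0.0559] rz 68.09
```

Scaled: 68 degrees / 360 = 0.1889.

```bash
python3 steer.py '[{"dx": 0.0615,"dy": 0.0014,"az": 0.1889,"jaw": 0},{"dx": 0.0615,"dy": 0.0014,"az": 0.1889,"jaw": 0},{"dx": 0.0615,"dy": 0.0014,"dz": 0.03,"az": 0.1889,"jaw": 0},{"dx": 0.0615,"dy": 0.0014,"dz": 0.056,"az": 0.1889,"jaw": 0},{"dx": 0.0615,"dy": 0.0014,"dz": 0.056,"az": 0.1889,"jaw": 0},{"dx": 0.0615,"dy": 0.0014,"dz": 0.056,"az": 0.1889,"jaw": 0},{"dx": 0.0615,"dy": 0.0014,"dz": 0.056,"az": 0.1889,"jaw": 0},{"dx": 0.0615,"dy": 0.0014,"dz": 0.056,"az": 0.1889,"jaw": 0},{"dx": 0.0615,"dy": 0.0014,"dz": 0.056,"az": 0.1889,"jaw": 0},{"dx": 0.0615,"dy": 0.0014,"dz": 0.056,"az": 0.1889,"jaw": 0},{"dx": 0.0615,"dy": 0.0014,"dz": 0.056,"az": 0.1889,"jaw": 0}]';  python3 go.py .4962,-.2358,.15,-68 .4962,-.2358,.1308,-68
python3 - <<'E'
from h import *
cap('side','s5');cap('top','t5')
D=np.zeros((450,800,3),np.uint8);s=cv2.imread('pics/s5.png')
D[:,:450]=cv2.resize(s[90:180,285:375],(450,450),interpolation=cv2.INTER_CUBIC)
s=cv2.imread('pics/t5.png');D[:350,450:]=cv2.resize(s[200:270,330:400],(350,350),interpolation=cv2.INTER_CUBIC)
cv2.imwrite('pics/c5.png',D)
d=load('s5')
def q(p): return (np.array(p)-[285,90])*5
for n,c in [('a',(.4967,-.2371)),]:
  for z in (.115,.1,.165): print(z,q(proj(d,[c+(z,)])[0]))
E
```

```text
time_s: 9.3
position: [0.496, -0.2365, 0.1848]
tcp_rot: [[0.377, -0.926, -0.0], [-0.926, -0.377, -0.0], [0.0, 0.0, -1.0]]
force: [0.1, -0.3, -1.2]
opening: 0.158
grasp_force: 30.0
t 9.3 p [ 0.496  -0.2365  0.1848] yaw -67.88 F [ 0.1 -0.3 -1.2] j [-37.  27.  95.  -0.  57. 121.] op 0.1577721643997168 g 29.99989607837051 tilt [-0. -0. -1.]
.4962,-.2358,.15,-68 [-0.0005 -0.0005  0.0348] rz 0.12
.4962,-.2358,.1308,-68 [-0.0005 -0.0005  0.054 ] rz 0.12
0.115 [229.50927108 257.59199447]
0.1 [225.47985066 281.61429887]
0.165 [243.46065902 174.21715617]
```

View pics/c5.png

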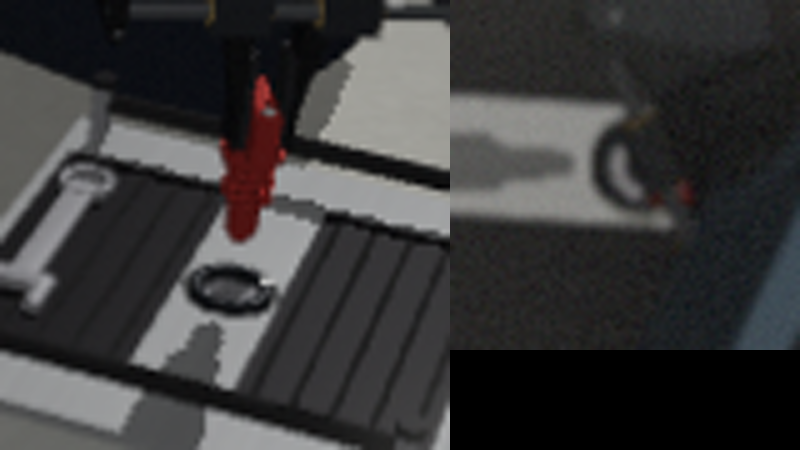

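The tip is at about (241,240) in the side crop, against a boss centre at (230,287). That is aligned to within about 2 mm, so I'll lower gently and use the force reading.

```bash
python3 - <<'E'
from h import *
d=load('s5');p0=np.array([.4967,-.2371,.125])
for e in np.eye(3)*.001: print(5*(proj(d,[p0+e])-proj(d,[p0]))[0])
E
python3 steer.py '[{"dx": -0.0005,"dy": -0.0005,"dz": 0.015,"jaw": 0},{"dx": -0.0005,"dy": -0.0005,"dz": 0.03,"jaw": 0},{"dx": -0.0005,"dy": -0.0005,"dz": 0.034,"jaw": 0},{"dx": -0.0005,"dy": -0.0005,"dz": 0.038,"jaw": 0},{"dx": -0.0005,"dy": -0.0005,"dz": 0.038,"jaw": 0}]'; python3 go.py .4962,-.2358,.15,-68
```

```text
[-1.88280183 -0.38494046]
[-0.38440823  0.94737381]
[ 0.27429083 -1.63737649]
time_s: 9.9
position: [0.4962, -0.236, 0.1467]
tcp_rot: [[0.375, -0.927, -0.0], [-0.927, -0.375, 0.0], [-0.0, 0.0, -1.0]]
force: [-0.3, -1.1, -1.4]
opening: 0.159
grasp_force: 30.0
t 9.9 p [ 0.4962 -0.236   0.1467] yaw -67.99 F [-0.3 -1.1 -1.4] j [-37.  30.  97.   0.  52. 121.] op 0.15921602333210697 g 30.000011399388313 tilt [-2.e-04  2.e-04 -1.e+00]
.4962,-.2358,.15,-68 [-0.0002 -0.0001 -0.0033] rz 0.01
```

```bash
python3 steer.py '[{"dz": 0.003,"jaw": 0},{"dz": 0.006,"jaw": 0},{"dz": 0.006,"jaw": 0}]'; python3 steer.py '[{"dz": 0.003,"jaw": 0},{"dz": 0.005,"jaw": 0},{"dz": 0.005,"jaw": 0}]'
```

```text
time_s: 10.2
position: [0.4958, -0.2352, 0.1405]
tcp_rot: [[0.374, -0.927, -0.001], [-0.927, -0.374, 0.001], [-0.001, 0.0, -1.0]]
force: [-0.3, 2.5, 0.3]
opening: 0.156
grasp_force: 30.0
time_s: 10.5
position: [0.4958, -0.2353, 0.1352]
tcp_rot: [[0.374, -0.927, -0.001], [-0.927, -0.374, 0.001], [-0.002, 0.0, -1.0]]
force: [0.3, 3.3, -1.4]
opening: 0.155
grasp_force: 30.0
```

```bash
python3 steer.py '[{"dx": -0.001,"dy": -0.0002,"dz": 0.002,"jaw": 0},{"dx": -0.001,"dy": -0.0002,"dz": 0.003,"jaw": 0},{"dx": -0.001,"dy": -0.0002,"dz": 0.003,"jaw": 0}]'; python3 steer.py '[{"dz": 0.001,"jaw": 0},{"dz": 0.002,"jaw": 0},{"dz": 0.002,"jaw": 0}]'
```

```text
time_s: 10.8
position: [0.496, -0.2351, 0.1326]
tcp_rot: [[0.375, -0.927, -0.0], [-0.927, -0.375, -0.0], [0.0, 0.0, -1.0]]
force: [-0.7, 1.6, 0.0]
opening: 0.156
grasp_force: 30.0
time_s: 11.1
position: [0.496, -0.235, 0.1307]
tcp_rot: [[0.375, -0.927, -0.0], [-0.927, -0.375, -0.0], [0.0, 0.0, -1.0]]
force: [-0.9, 1.9, -0.3]
opening: 0.158
grasp_force: 30.0
```

```bash
python3 steer.py '[{"dx": -0.0005,"dz": 0.001,"jaw": 0},{"dx": -0.0005,"dz": 0.001,"jaw": 0}]'; python3 steer.py '[{"dz": 0.001,"jaw": 0},{"dz": 0.001,"jaw": 0}]'
```

```text
time_s: 11.3
position: [0.4961, -0.235, 0.1301]
tcp_rot: [[0.375, -0.927, 0.001], [-0.927, -0.375, -0.001], [0.001, -0.0, -1.0]]
force: [-1.5, 1.4, 3.2]
opening: 0.158
grasp_force: 30.0
time_s: 11.5
position: [0.4962, -0.235, 0.1298]
tcp_rot: [[0.375, -0.927, 0.001], [-0.927, -0.375, -0.001], [0.001, -0.0, -1.0]]
force: [-2.5, 1.4, 7.7]
opening: 0.157
grasp_force: 30.0
```

Units first: turns go in shares of 360 degrees. So -40 degrees / 360 = -0.1111.

```bash
python3 steer.py '[{"az": -0.0222,"jaw": 0},{"dz": -0.0002,"az": -0.0444,"jaw": 0},{"dz": -0.0003,"az": -0.0667,"jaw": 0},{"dz": -0.0005,"az": -0.0889,"jaw": 0},{"dz": -0.0006,"az": -0.1111,"jaw": 0},{"dz": -0.0006,"az": -0.1111,"jaw": 0}]'; python3 go.py
```

```text
time_s: 12.1
position: [0.4957, -0.2354, 0.1304]
tcp_rot: [[0.885, -0.466, -0.0], [-0.466, -0.885, -0.002], [0.001, 0.002, -1.0]]
force: [-3.5, -0.2, 7.7]
opening: 0.161
grasp_force: 30.0
t 12.1 p [ 0.4957 -0.2354  0.1304] yaw -27.8 F [-3.5 -0.2  7.7] j [-37.  32.  98.  -0.  50.  81.] op 0.16054956761316752 g 30.000104047358036 tilt [-2.0e-04 -2.1e-03 -1.0e+00]
```

Scaled: -33 degrees / 360 = -0.0917.

```bash
python3 steer.py '[{"dx": -0.0008,"dy": 0.0004,"dz": -0.0001,"az": -0.0222,"jaw": 0},{"dx": -0.0008,"dy": 0.0004,"dz": -0.0003,"az": -0.0444,"jaw": 0},{"dx": -0.0008,"dy": 0.0004,"dz": -0.0004,"az": -0.0667,"jaw": 0},{"dx": -0.0008,"dy": 0.0004,"dz": -0.0006,"az": -0.0917,"jaw": 0},{"dx": -0.0008,"dy": 0.0004,"dz": -0.0006,"az": -0.0917,"jaw": 0}]'; python3 go.py;  python3 steer.py '[{"dz": -0.0001,"az": -0.0194,"jaw": 0},{"dz": -0.0002,"az": -0.0389,"jaw": 0},{"dz": -0.0002,"az": -0.0389,"jaw": 0},{"dz": -0.0002,"az": -0.05,"jaw": 0},{"dz": -0.0002,"az": -0.05,"jaw": 0}]'; python3 go.py
```

```text
time_s: 12.6
position: [0.4955, -0.2358, 0.1312]
tcp_rot: [[0.996, 0.091, 0.001], [0.091, -0.996, -0.003], [0.001, 0.003, -1.0]]
force: [-4.0, -0.6, 7.2]
opening: 0.159
grasp_force: 30.0
t 12.6 p [ 0.4955 -0.2358  0.1312] yaw 5.2 F [-4.  -0.6  7.2] j [-37.  32.  98.  -0.  50.  48.] op 0.15864285107339823 g 30.000152508728206 tilt [ 0.0014 -0.0032 -1.    ]
time_s: 13.1
position: [0.4956, -0.2358, 0.1311]
tcp_rot: [[0.92, 0.392, 0.002], [0.392, -0.92, -0.003], [0.0, 0.003, -1.0]]
force: [-2.3, 1.0, 4.9]
opening: 0.155
grasp_force: 30.0
t 13.1 p [ 0.4956 -0.2358  0.1311] yaw 23.09 F [-2.3  1.   4.9] j [-37.  32.  98.  -0.  50.  30.] op 0.15473849503300097 g 30.000305785797536 tilt [ 0.0018 -0.003  -1.    ]
```

Scaled: -12 degrees / 360 = -0.0333.

```bash
python3 steer.py '[{"az": -0.0167,"jaw": 0},{"az": -0.0333,"jaw": 0},{"az": -0.0333,"jaw": 0}]'; python3 go.py;  python3 steer.py '[{"dz": 0.0003,"az": -0.0111,"jaw": 0},{"dz": 0.0005,"az": -0.0222,"jaw": 0},{"dz": 0.0005,"az": -0.0222,"jaw": 0}]'; python3 go.py
```

```text
time_s: 13.4
position: [0.4956, -0.236, 0.1304]
tcp_rot: [[0.819, 0.574, 0.002], [0.574, -0.819, -0.003], [-0.0, 0.003, -1.0]]
force: [-2.3, -0.8, 1.0]
opening: 0.156
grasp_force: 30.0
t 13.4 p [ 0.4956 -0.236   0.1304] yaw 35.01 F [-2.3 -0.8  1. ] j [-37.  32.  98.  -0.  50.  18.] op 0.15637582447801332 g 29.99873431865126 tilt [ 0.0017 -0.003  -1.    ]
time_s: 13.7
position: [0.4956, -0.2359, 0.1298]
tcp_rot: [[0.733, 0.681, 0.002], [0.681, -0.733, -0.003], [-0.001, 0.003, -1.0]]
force: [-0.9, -2.8, 0.2]
opening: 0.16
grasp_force: 30.0
t 13.7 p [ 0.4956 -0.2359  0.1298] yaw 42.89 F [-0.9 -2.8  0.2] j [-37.  32.  98.  -0.  50.  10.] op 0.1597240573061769 g 29.999043638817966 tilt [ 0.0016 -0.0027 -1.    ]
```

```bash
python3 steer.py '[{"dz": 0.001,"jaw": 0},{"dz": 0.002,"jaw": 0},{"dz": 0.0025,"jaw": 0},{"dz": 0.0025,"jaw": 0}]'; python3 steer.py '[{"dz": 0.001,"jaw": 0},{"dz": 0.0015,"jaw": 0},{"dz": 0.0015,"jaw": 0}]'; python3 go.py
```

```text
time_s: 14.1
position: [0.4954, -0.2356, 0.1274]
tcp_rot: [[0.732, 0.682, 0.001], [0.682, -0.732, -0.002], [-0.001, 0.003, -1.0]]
force: [-1.2, -5.4, 0.9]
opening: 0.156
grasp_force: 30.0
time_s: 14.4
position: [0.4955, -0.2357, 0.1265]
tcp_rot: [[0.732, 0.682, 0.001], [0.682, -0.732, -0.002], [-0.001, 0.003, -1.0]]
force: [-2.0, -4.1, 5.3]
opening: 0.154
grasp_force: 30.0
t 14.4 p [ 0.4955 -0.2357  0.1265] yaw 42.98 F [-2.  -4.1  5.3] j [-37.  32.  98.  -0.  49.  10.] op 0.1544623084479863 g 30.000881874002516 tilt [ 0.0014 -0.0025 -1.    ]
```

Scaled: 48 degrees / 360 = 0.1333.

```bash
python3 steer.py '[{"dx": -0.0007,"dy": 0.0003,"dz": 0.0003,"az": 0.0222,"jaw": 0},{"dx": -0.0007,"dy": 0.0003,"dz": 0.0004,"az": 0.0444,"jaw": 0},{"dx": -0.0007,"dy": 0.0003,"dz": 0.0005,"az": 0.0667,"jaw": 0},{"dx": -0.0007,"dy": 0.0003,"dz": 0.0006,"az": 0.0889,"jaw": 0},{"dx": -0.0007,"dy": 0.0003,"dz": 0.0007,"az": 0.1111,"jaw": 0},{"dx": -0.0007,"dy": 0.0003,"dz": 0.0008,"az": 0.1333,"jaw": 0},{"dx": -0.0007,"dy": 0.0003,"dz": 0.0008,"az": 0.1333,"jaw": 0}]'; python3 go.py
```

```text
time_s: 15.1
position: [0.4949, -0.2347, 0.1254]
tcp_rot: [[0.996, -0.091, 0.001], [-0.091, -0.996, 0.001], [0.001, -0.001, -1.0]]
force: [-1.3, -1.1, 5.0]
opening: 0.161
grasp_force: 30.0
t 15.1 p [ 0.4949 -0.2347  0.1254] yaw -5.21 F [-1.3 -1.1  5. ] j [-37.  32.  98.   0.  49.  58.] op 0.1607369114854758 g 30.002286205999553 tilt [ 7.e-04  8.e-04 -1.e+00]
```

Scaled: 96 degrees / 360 = 0.2667.

```bash
python3 steer.py '[{"dz": 0.0001,"az": 0.0222,"jaw": 0},{"dz": 0.0003,"az": 0.0444,"jaw": 0},{"dz": 0.0004,"az": 0.0667,"jaw": 0},{"dz": 0.0006,"az": 0.0889,"jaw": 0},{"dz": 0.0007,"az": 0.1111,"jaw": 0},{"dz": 0.0009,"az": 0.1333,"jaw": 0},{"dz": 0.001,"az": 0.1556,"jaw": 0},{"dz": 0.0011,"az": 0.1778,"jaw": 0},{"dz": 0.0013,"az": 0.2,"jaw": 0},{"dz": 0.0014,"az": 0.2222,"jaw": 0},{"dz": 0.0015,"az": 0.2444,"jaw": 0},{"dz": 0.0016,"az": 0.2667,"jaw": 0},{"dz": 0.0016,"az": 0.2667,"jaw": 0}]'; python3 go.py
```

```text
time_s: 16.4
position: [0.4959, -0.2345, 0.1239]
tcp_rot: [[-0.192, -0.981, 0.003], [-0.981, 0.192, 0.001], [-0.002, -0.003, -1.0]]
force: [1.9, 0.7, 4.9]
opening: 0.158
grasp_force: 30.0
t 16.4 p [ 0.4959 -0.2345  0.1239] yaw -101.09 F [1.9 0.7 4.9] j [-37.  32.  98.   0.  49. 154.] op 0.15830955076227943 g 30.002626567147672 tilt [ 0.0029  0.001  -1.    ]
```

Scaled: -96 degrees / 360 = -0.2667.

```bash
python3 steer.py '[{"dz": -0.001,"jaw": 0.9},{"dz": -0.001,"jaw": 0.9},{"dz": -0.001,"jaw": 0.9},{"dz": -0.001,"jaw": 0.9},{"dz": -0.001,"jaw": 0.9},{"dz": -0.001,"az": -0.0222,"jaw": 0.9},{"dz": -0.001,"az": -0.0444,"jaw": 0.9},{"dz": -0.001,"az": -0.0667,"jaw": 0.9},{"dz": -0.001,"az": -0.0889,"jaw": 0.9},{"dz": -0.001,"az": -0.1111,"jaw": 0.9},{"dz": -0.001,"az": -0.1333,"jaw": 0.9},{"dz": -0.001,"az": -0.1556,"jaw": 0.9},{"dz": -0.001,"az": -0.1778,"jaw": 0.9},{"dz": -0.001,"az": -0.2,"jaw": 0.9},{"dz": -0.001,"az": -0.2222,"jaw": 0.9},{"dz": -0.001,"az": -0.2444,"jaw": 0.9},{"dz": -0.001,"az": -0.2667,"jaw": 0.9}]'; python3 go.py .4957,-.2351,.124,79
```

```text
time_s: 18.1
position: [0.4945, -0.2351, 0.1241]
tcp_rot: [[0.997, -0.081, -0.0], [-0.081, -0.997, 0.0], [-0.0, -0.0, -1.0]]
force: [-0.4, -0.2, 0.6]
opening: 0.899
grasp_force: 0.0
t 18.1 p [ 0.4945 -0.2351  0.1241] yaw -4.67 F [-0.4 -0.2  0.6] j [-37.  32.  98.   0.  49.  58.] op 0.8990688725831282 g 0.0 tilt [-3.e-04  3.e-04 -1.e+00]
.4957,-.2351,.124,79 [ 0.0012 -0.0001  0.0001] rz -83.67
```

Scaled: -83.7 degrees / 360 = -0.2325.

```bash
python3 steer.py '[{"dx": 0.0018,"dy": 0.0002,"az": -0.0222,"jaw": 0.9},{"dx": 0.0018,"dy": 0.0002,"az": -0.0444,"jaw": 0.9},{"dx": 0.0018,"dy": 0.0002,"az": -0.0667,"jaw": 0.9},{"dx": 0.0018,"dy": 0.0002,"az": -0.0889,"jaw": 0.9},{"dx": 0.0018,"dy": 0.0002,"az": -0.1111,"jaw": 0.9},{"dx": 0.0018,"dy": 0.0002,"az": -0.1333,"jaw": 0.9},{"dx": 0.0018,"dy": 0.0002,"az": -0.1556,"jaw": 0.9},{"dx": 0.0018,"dy": 0.0002,"az": -0.1778,"jaw": 0.9},{"dx": 0.0018,"dy": 0.0002,"az": -0.2,"jaw": 0.9},{"dx": 0.0018,"dy": 0.0002,"az": -0.2222,"jaw": 0.9},{"dx": 0.0018,"dy": 0.0002,"az": -0.2325,"jaw": 0},{"dx": 0.0018,"dy": 0.0002,"az": -0.2325,"jaw": 0},{"dx": 0.0018,"dy": 0.0002,"az": -0.2325,"jaw": 0},{"dx": 0.0018,"dy": 0.0002,"az": -0.2325,"jaw": 0},{"dx": 0.0018,"dy": 0.0002,"az": -0.2325,"jaw": 0},{"dx": 0.0018,"dy": 0.0002,"az": -0.2325,"jaw": 0},{"dx": 0.0018,"dy": 0.0002,"az": -0.2325,"jaw": 0},{"dx": 0.0018,"dy": 0.0002,"az": -0.2325,"jaw": 0},{"dx": 0.0018,"dy": 0.0002,"az": -0.2325,"jaw": 0}]'; python3 go.py
```

```text
time_s: 20.0
position: [0.4964, -0.2355, 0.1243]
tcp_rot: [[0.196, 0.981, -0.0], [0.981, -0.196, 0.0], [0.0, -0.0, -1.0]]
force: [-0.2, 0.6, -1.0]
opening: 0.161
grasp_force: 0.2
t 20.0 p [ 0.4964 -0.2355  0.1243] yaw 78.69 F [-0.2  0.6 -1. ] j [-37.  32.  98.  -0.  49. -26.] op 0.16143736038497342 g 0.18049919662644243 tilt [-0.  0. -1.]
```

Scaled: 88 degrees / 360 = 0.2444.

```bash
python3 steer.py '[{"jaw": 0},{"jaw": 0},{"dz": 0.0004,"az": 0.0222,"jaw": 0},{"dz": 0.0006,"az": 0.0444,"jaw": 0},{"dz": 0.0008,"az": 0.0667,"jaw": 0},{"dz": 0.0009,"az": 0.0889,"jaw": 0},{"dz": 0.001,"az": 0.1111,"jaw": 0},{"dz": 0.0012,"az": 0.1333,"jaw": 0},{"dz": 0.0013,"az": 0.1556,"jaw": 0},{"dz": 0.0015,"az": 0.1778,"jaw": 0},{"dz": 0.0016,"az": 0.2,"jaw": 0},{"dz": 0.0018,"az": 0.2222,"jaw": 0},{"dz": 0.0019,"az": 0.2444,"jaw": 0},{"dz": 0.0019,"az": 0.2444,"jaw": 0}]'; python3 go.py
```

```text
time_s: 21.4
position: [0.4967, -0.2358, 0.1226]
tcp_rot: [[0.987, -0.161, 0.001], [-0.161, -0.987, -0.001], [0.001, 0.0, -1.0]]
force: [0.3, -1.2, 1.4]
opening: 0.157
grasp_force: 30.0
t 21.4 p [ 0.4967 -0.2358  0.1226] yaw -9.29 F [ 0.3 -1.2  1.4] j [-37.  32.  98.  -0.  49.  62.] op 0.1566530028037985 g 30.001375328865834 tilt [ 6.e-04 -6.e-04 -1.e+00]
```

Scaled: 92 degrees / 360 = 0.2556.

```bash
python3 steer.py '[{"dz": 0.0002,"az": 0.0222,"jaw": 0},{"dz": 0.0004,"az": 0.0444,"jaw": 0},{"dz": 0.0005,"az": 0.0667,"jaw": 0},{"dz": 0.0006,"az": 0.0889,"jaw": 0},{"dz": 0.0008,"az": 0.1111,"jaw": 0},{"dz": 0.0009,"az": 0.1333,"jaw": 0},{"dz": 0.0011,"az": 0.1556,"jaw": 0},{"dz": 0.0012,"az": 0.1778,"jaw": 0},{"dz": 0.0013,"az": 0.2,"jaw": 0},{"dz": 0.0015,"az": 0.2222,"jaw": 0},{"dz": 0.0016,"az": 0.2444,"jaw": 0},{"dz": 0.0016,"az": 0.2556,"jaw": 0},{"dz": 0.0016,"az": 0.2556,"jaw": 0}]'; python3 go.py .4964,-.2355,.122,-11
```

```text
time_s: 22.7
position: [0.4962, -0.2356, 0.121]
tcp_rot: [[-0.193, -0.981, -0.0], [-0.981, 0.193, -0.0], [0.0, 0.0, -1.0]]
force: [-1.4, -0.9, 2.0]
opening: 0.159
grasp_force: 30.0
t 22.7 p [ 0.4962 -0.2356  0.121 ] yaw -101.13 F [-1.4 -0.9  2. ] j [-37.  33.  98.  -0.  49. 154.] op 0.1586108282613056 g 30.00086470376118 tilt [-3.e-04 -2.e-04 -1.e+00]
.4964,-.2355,.122,-11 [-0.0002 -0.0002 -0.001 ] rz -90.13
```

Scaled: -96 degrees / 360 = -0.2667.

```bash
python3 steer.py '[{"dz": -0.001,"jaw": 0.9},{"dz": -0.001,"jaw": 0.9},{"dz": -0.001,"jaw": 0.9},{"dz": -0.001,"jaw": 0.9},{"dz": -0.001,"jaw": 0.9},{"dz": -0.001,"az": -0.0222,"jaw": 0.9},{"dz": -0.001,"az": -0.0444,"jaw": 0.9},{"dz": -0.001,"az": -0.0667,"jaw": 0.9},{"dz": -0.001,"az": -0.0889,"jaw": 0.9},{"dz": -0.001,"az": -0.1111,"jaw": 0.9},{"dz": -0.001,"az": -0.1333,"jaw": 0.9},{"dz": -0.001,"az": -0.1556,"jaw": 0.9},{"dz": -0.001,"az": -0.1778,"jaw": 0.9},{"dz": -0.001,"az": -0.2,"jaw": 0.9},{"dz": -0.001,"az": -0.2222,"jaw": 0.9},{"dz": -0.001,"az": -0.2444,"jaw": 0.9},{"dz": -0.001,"az": -0.2667,"jaw": 0.9}]'; python3 go.py .4964,-.2355,.1215,79
```

```text
time_s: 24.4
position: [0.4964, -0.2355, 0.1217]
tcp_rot: [[0.996, -0.086, -0.0], [-0.086, -0.996, 0.0], [-0.0, -0.0, -1.0]]
force: [-0.3, -0.3, 0.4]
opening: 0.906
grasp_force: 0.0
t 24.4 p [ 0.4964 -0.2355  0.1217] yaw -4.95 F [-0.3 -0.3  0.4] j [-37.  33.  98.   0.  49.  58.] op 0.9061288424770206 g 0.0 tilt [-1.e-04  1.e-04 -1.e+00]
.4964,-.2355,.1215,79 [-0.      0.      0.0002] rz -83.95
```

Scaled: -84 degrees / 360 = -0.2333.

```bash
python3 steer.py '[{"az": -0.0222,"jaw": 0.9},{"az": -0.0444,"jaw": 0.9},{"az": -0.0667,"jaw": 0.9},{"az": -0.0889,"jaw": 0.9},{"az": -0.1111,"jaw": 0.9},{"az": -0.1333,"jaw": 0.9},{"az": -0.1556,"jaw": 0.9},{"az": -0.1778,"jaw": 0.9},{"az": -0.2,"jaw": 0.9},{"az": -0.2222,"jaw": 0.9},{"az": -0.2333,"jaw": 0.9},{"az": -0.2333,"jaw": 0},{"az": -0.2333,"jaw": 0},{"az": -0.2333,"jaw": 0},{"az": -0.2333,"jaw": 0},{"az": -0.2333,"jaw": 0},{"az": -0.2333,"jaw": 0},{"az": -0.2333,"jaw": 0},{"az": -0.2333,"jaw": 0},{"az": -0.2333,"jaw": 0}]'; python3 steer.py '[{"jaw": 0},{"jaw": 0},{"dz": 0.0003,"az": 0.0222,"jaw": 0},{"dz": 0.0005,"az": 0.0444,"jaw": 0},{"dz": 0.0007,"az": 0.0667,"jaw": 0},{"dz": 0.0008,"az": 0.0889,"jaw": 0},{"dz": 0.001,"az": 0.1111,"jaw": 0},{"dz": 0.0012,"az": 0.1333,"jaw": 0},{"dz": 0.0013,"az": 0.1569,"jaw": 0},{"dz": 0.0013,"az": 0.1569,"jaw": 0},{"dz": 0.0013,"az": 0.1569,"jaw": 0}]'; python3 go.py
python3 - <<'E'
from h import *
cap('side','s9');cap('wrist','w9')
D=np.zeros((600,800,3),np.uint8);s=cv2.imread('pics/s9.png')
D[:480,:480]=cv2.resize(s[90:186,280:376],(480,480),interpolation=cv2.INTER_CUBIC)
D[:360,480:]=cv2.resize(s[190:370,190:350],(320,360));D[360:,480:]=cv2.resize(cv2.imread('pics/w9.png'),(320,240))
cv2.imwrite('pics/c9.png',D)
E
```

```text
time_s: 26.4
position: [0.4964, -0.2355, 0.1218]
tcp_rot: [[0.196, 0.981, -0.0], [0.981, -0.196, 0.0], [-0.0, -0.0, -1.0]]
force: [1.1, 0.0, -0.1]
opening: 0.162
grasp_force: 0.1
time_s: 27.5
position: [0.4966, -0.2357, 0.1207]
tcp_rot: [[0.925, 0.381, 0.0], [0.381, -0.925, -0.0], [0.0, 0.0, -1.0]]
force: [0.0, 0.3, 1.3]
opening: 0.16
grasp_force: 30.0
t 27.5 p [ 0.4966 -0.2357  0.1207] yaw 22.38 F [0.  0.3 1.3] j [-37.  33.  98.  -0.  49.  31.] op 0.15977033085549083 g 30.00030948780477 tilt [ 4.e-04 -3.e-04 -1.e+00]
```

View pics/c9.png

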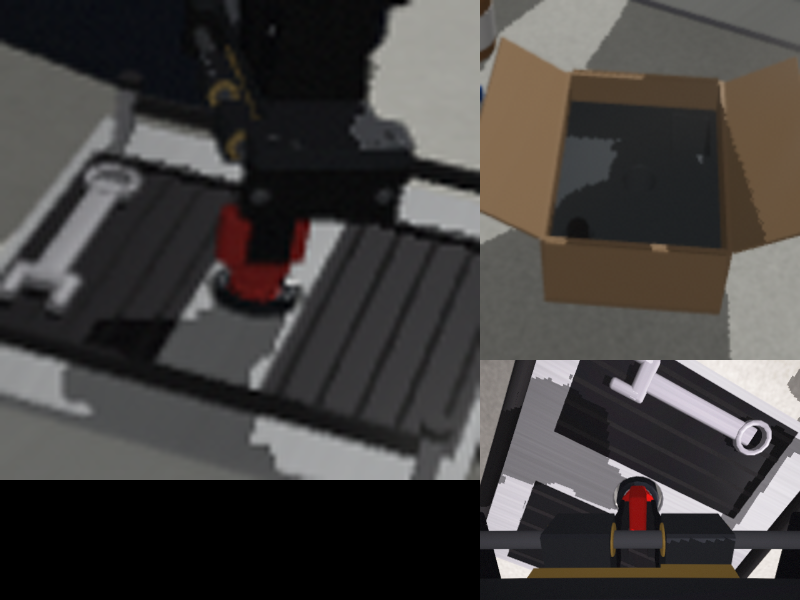

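The flaps are open, the spanner and buffer are where they were, and the screw is seated upright with the wing gripped at 30 N. By dead reckoning its tip is about 39 mm below the rim and its dot is at the mark, so I'm handing in.

```bash
python3 -c "
from rig import bot
print(bot.hand_in())"
```

```text
the job is handed in; nothing more can be done
None
```

I handed the job in at about 28 s with both flaps wide open and the screw one turn into the boss thread. By dead reckoning its tip is about 39 mm below the rim with its dot at the mark, gripped at 30 N, but no verdict came back.

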